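# Open the push-and-turn cap of the cleaner bottle

## Robot

A 7-joint arm with a two-finger parallel gripper is mounted at the origin on a cart in front of the work surface, level with it; the furniture and walls round the work are solid. World frame = base frame: x ahead of the robot, y to its left, z up, the work surface at z = 0. Lengths are in m, angles in rad, forces in N, time in s.
With the tool pointing down it reaches from about 0.35 to 0.9 m from the base axis. Payload 19.9 kg.
Tool frame: the origin (TCP) lies between the finger pads; the fingertips stand 19 mm ahead of it and the grasp point (between the pads) is the TCP; z points along the fingers, y is the line along which they close (so a half turn about z gives the same grasp; the last joint's range is limited). The gripper opens to 94 mm and grips with 3 to 60 N. Pads are 16 mm wide; open, the fingers measure 119 mm over their backs; the gripper's body (75 mm by 177 mm) begins 78 mm behind the grasp point.
Start: joints at [-1.145, 0.417, -0.01, 1.614, 0.005, 1.111, -0.053], TCP at [0.282, 0.558, 0.224] pointing down, gripper open.
Joint ranges: [-2.81, 2.81], [-0.39, 2.02], [-1.27, 1.25], [0.06, 2.57], [-1.19, 4.33], [0.19, 2], [-2.82, 2.82]. Speed limits (rad/s): [1.89, 1.89, 2.39, 2.39, 3.01, 3.01, 3.01].

## Interface

Orientations are given as a 3x3 rotation matrix whose columns are the frame's x, y, z axes.
In Python, from rig import robot gives the robot as it stands. Calls block until the motion is done:
- robot.move_ptp(position, orientation): joint-space move of the TCP to a pose.
- robot.move_linear(position, velocity=0.15, frame=None, threshold=None): straight line of the TCP; frame=None keeps the orientation; velocity is the mean speed in m/s. With threshold (N) it stops when the force on the tool has changed by that much, and returns True; else False.
- robot.goto_joints(angles): joint-space move.
- robot.gripper_to(opening): finger opening in m; the grip force is fixed at half the most; returns when the fingers have stopped.
- robot.pause(seconds).
- robot.ik(position, orientation): joint angles nearest the present ones, or None.
- robot.get_state(): the state.
- robot.grab_frame(name): name is "scene" or "top" or "wrist"; returns the picture (420x560x3 uint8, red, green, blue); there is no depth.
- robot.camera_info(name): a dict with "fx", "fy", "cx", "cy" (pixels), "dist" ([k1, k2, p1, p2, k3] as OpenCV has them; the pictures are not rectified), "rvec" (rotation vector, rad) and "tvec" (3), from world to camera coordinates, as OpenCV has them. Camera axes: x right, y down, z forward; pixel columns grow to the right and rows downward; lengths in m; the calibration is good to about 2 mm. A picture is of the moment at which its call begins: read the wrist's pose just before it. camera_info takes no time and is no camera call; for the wrist camera it gives the pose at the moment of the call.
A pose or a line that the arm cannot do raises robot.PlanningError and nothing moves.
- robot.sign_off(): hands the job in; it is judged then, once.
The state is a dict: "time": time; "qpos": joint angles; "joint_vel": joint speeds; "effort": joint torques, N m; "ee_pos": TCP position; "tool_rot": TCP orientation; "force": force on the tool from outside, world axes, zero at the start; "moment": the same for the moment, N m; "opening": finger opening in m; "grasp_force": force on a finger pad.
Only numpy, scipy, OpenCV 4.12 (cv2) and the standard library are available. Lean on these libraries where they do the work, as an engineer would, in place of code of your own. Each camera call takes 0.05 s, during which the arm holds its last target. There are 200 camera calls.

## Task

Open the white cleaner bottle that is clamped in the suction-foot holder: grip its safety cap, push it straight down and, keeping it down, turn it about a quarter turn anticlockwise (seen from above), then lift it off. Finish while still holding the cap, upright and still, about 10 cm straight above the open bottle; do not put it down or let go. Leave the jam jar, the salt shaker and the lemon where they are.

Things in the scene. Friction and masses are not known exactly. Their poses are not given: they have to be found in the camera images.
- bottle: White plastic bottle, 68 mm square up to 93 mm, then a round shoulder and a 47 mm wide neck collar that ends at 120 mm. It is clamped upright in a holder (84 mm square grey collar, 50 mm tall; thumbscrew at -x; rubber foot 112 mm across) that is fixed to the worktop: it cannot move or turn. Origin: centre of the foot's underside, z up along the bottle's axis.
- bottle_mouth (a point): Centre of the top of the bottle's neck (24 mm neck, top 142 mm above the worktop), under the cap. Two hidden bayonet hooks on the neck, 36 mm across, hold the cap's inner lugs; a sprung white valve in the mouth pushes the cap up into them. The spring takes 4 N to start moving and 8 N at the bottom.
- cap: Loose round white ribbed cap, 48 mm diameter, 30 mm tall, about 35 g, hollow. Origin: centre of its lower rim; z up to its closed top. Closed: origin 126.5 mm above the worktop on the bottle's axis, x axis along the bottle's x. Before it is pressed it can neither be lifted nor turned more than about 6 degrees.
- cap_top (a point): Centre of the cap's top face. Pressed down 4 mm or more (it bottoms on the neck collar at 6.5 mm) the cap turns anticlockwise seen from above, never clockwise, and lifts straight off once turned by 55 to 125 degrees; a quarter turn is best. Let go half turned, it stays down, caught under the hooks.
- jam_jar: Bystander: jam jar, 68 mm wide, 84 mm tall; origin at the centre of its underside.
- salt_shaker: Bystander: salt shaker, 44 mm wide, 90 mm tall; origin at the centre of its underside.
- lemon: Bystander: lemon, 71 x 53 x 51 mm; origin under its middle.
There are look-alikes about, which are no part of the job. Of the things like the cap, leave any that is green or purple; of the rest the larger one is meant.

How it is judged:
By the outcome, as a careful person would: the job done as asked, in the order asked, and still so for the second after the job is handed in, while the arm keeps its last pose, push and grip.
It also fails if it takes over 32 s, if anything falls off the work surface, if the arm or the gripper's body presses on something with over 40 N, if the wrist force passes 120 N, or if a joint passes its speed limit or range.

## Working session

There is one attempt and no reset: what is moved stays moved. The work goes in short steps, each a Python script; the robot and the scene stay as the last script left them, time stands still between calls to the robot, and variables do not carry over. Pictures are saved under pics/ and viewed, at most 10 in all, crops included, and the job is handed in when it is done.

```bash
mkdir -p pics; ls; python3 - <<'E'
from rig import robot
import cv2,numpy as np
for n in("scene","top"):
    im=robot.grab_frame(n); cv2.imwrite(f"pics/{n}0.png",im[:,:,::-1]); print(robot.camera_info(n))
s=robot.get_state();print(s)
E
```

```text
pics
{'fx': 524.5519605771867, 'fy': 524.5519605771867, 'cx': 277.9889484963404, 'cy': 209.20573281509363, 'dist': array([-0.20325395,  0.        ,  0.        ,  0.        ,  0.        ]), 'rvec': array([ 0.6968386 , -2.46911673,  1.34823456]), 'tvec': array([0.52016991, 0.12969378, 1.07112479])}
{'fx': 532.4491995288067, 'fy': 532.4491995288067, 'cx': 273.2956569617269, 'cy': 210.1054856689935, 'dist': array([0.02378545, 0.        , 0.        , 0.        , 0.        ]), 'rvec': array([ 2.13400014, -2.15738479,  0.16860418]), 'tvec': array([0.21078345, 0.49012993, 1.0843854 ])}
{'time': 0.1, 'qpos': array([-1.14448526,  0.41791978, -0.01026081,  1.61408555,  0.00470051,
        1.11068215, -0.05298917]), 'joint_vel': array([ 3.36179886e-04, -3.17188827e-04, -1.40410318e-03, -2.21326689e-03,
       -7.36860969e-04, -7.16574270e-05, -2.99167537e-04]), 'effort': array([ 2.10207785e-03, -8.52591133e+01,  6.40682224e-01, -4.26691425e+01,
       -4.87957697e-02,  1.63184828e-02,  2.82660619e-05]), 'ee_pos': array([0.28172819, 0.55756444, 0.22389654]), 'tool_rot': array([[-8.92548649e-01,  4.50950946e-01, -3.90444407e-04],
       [ 4.50951104e-01,  8.92548097e-01, -9.98296711e-04],
       [-1.01692434e-04, -1.06709972e-03, -9.99999425e-01]]), 'force': array([-0.10201284, -0.26129504,  0.78699796]), 'moment': array([-0.0003354 ,  0.00908263, -0.00628923]), 'grasp_force': 0.0, 'opening': 0.0940710946916044}
```

View pics/scene0.png

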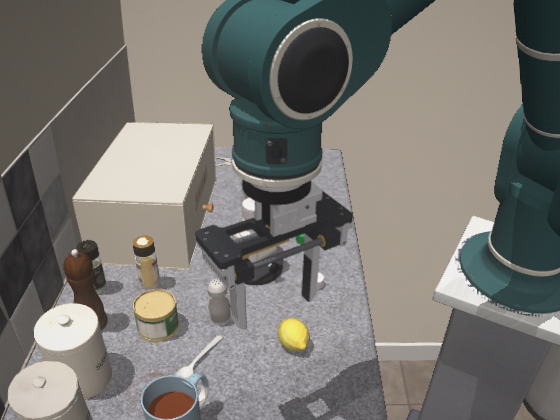

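View pics/top0.png

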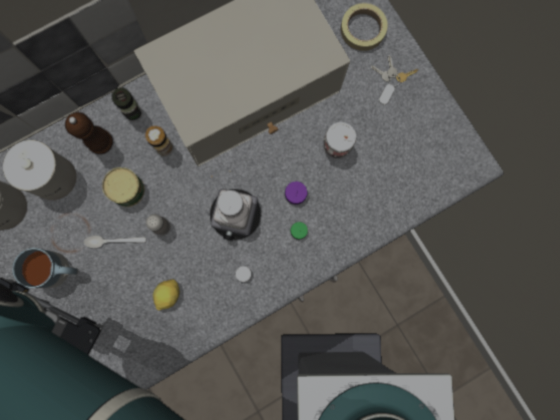

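The top view shows the holder with its foot at about (235,213) and the cap top at (231,204). The thumbscrew is at (229,234). The look-alikes are green (300,230), purple (296,193) and small white (243,274). Next I'll measure the cap, the box corner and the bystanders.

```bash
cat > h.py <<'E'
import numpy as np,cv2
def cam(c):
    K=np.array([[c['fx'],0,c['cx']],[0,c['fy'],c['cy']],[0,0,1]]);R=cv2.Rodrigues(c['rvec'])[0]
    return K,R,-R.T@c['tvec'],c
def ray(C,uv):
    K,R,o,c=C; p=cv2.undistortPoints(np.array([[uv]],float),K,c['dist'])[0,0]
    d=R.T@np.array([p[0],p[1],1]); return o,d/np.linalg.norm(d)
def onz(C,uv,z):
    o,d=ray(C,uv); return o+d*(z-o[2])/d[2]
def proj(C,P):
    K,R,o,c=C; return cv2.projectPoints(np.array([P],float),c['rvec'],c['tvec'],K,c['dist'])[0].ravel()
E
python3 - <<'E'
from rig import robot
from h import *
im=cv2.imread("pics/top0.png");C=cam(robot.camera_info("top"))
cv2.imwrite("pics/crop.png",cv2.resize(im[160:280,170:320],None,fx=5,fy=5,interpolation=cv2.INTER_CUBIC)[:600,:750])
print("cap",onz(C,(231,204),.1565),"foot",onz(C,(235,213),0.01))
for n,uv,z in [("boxcornerfront",(195,165),.0),("boxtopfront L",(190,135),.2),("boxtop R",(348,65),.2),("lemon",(166,295),.025),("jar",(122,185),.084),("salt",(155,222),.09),("canister",(340,132),.1),("thumb",(229,234),.03)]:print(n,onz(C,uv,z).round(3))
E
```

```text
cap [0.48660063 0.28560922 0.1565    ] foot [0.49099066 0.28775317 0.01      ]
boxcornerfront [0.6   0.376 0.   ]
boxtopfront L [0.608 0.357 0.2  ]
boxtop R [0.74  0.064 0.2  ]
lemon [0.319 0.43  0.025]
jar [0.54  0.511 0.084]
salt [0.463 0.442 0.09 ]
canister [0.642 0.069 0.1  ]
thumb [0.444 0.299 0.03 ]
```

View pics/crop.png

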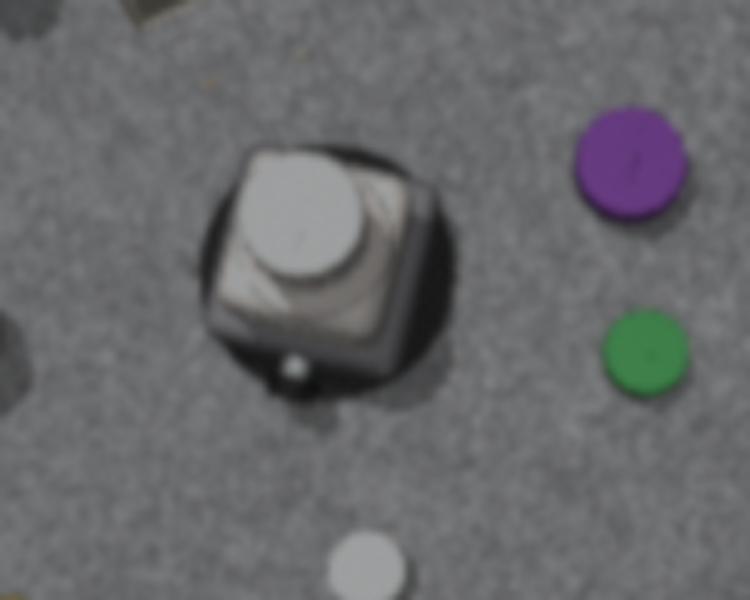

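```bash
cat >> h.py <<'E'
def Ry(a):
    y=np.array([np.cos(a),np.sin(a),0]);z=np.array([0,0,-1.]);return np.column_stack([np.cross(y,z),y,z])
E
python3 - <<'E'
from rig import robot
from h import *
im=cv2.imread("pics/top0.png");C=cam(robot.camera_info("top"))
b=cv2.resize(im,None,fx=4,fy=4,interpolation=cv2.INTER_CUBIC)
g=cv2.cvtColor(b,cv2.COLOR_BGR2GRAY)
c=cv2.HoughCircles(g[720:960,800:1080],cv2.HOUGH_GRADIENT,1,100,param1=60,param2=15,minRadius=38,maxRadius=60)[0]
for u,v,r in c:
    p=((u+800-1.5)/4,(v+720-1.5)/4);print(p,r/4,onz(C,p,.1565))
for a in np.arange(-45,136,30):
    q=[robot.ik([.487,.287,z],Ry(np.radians(a))) for z in(.14,.36)];print(a,[None if x is None else x.round(2) for x in q])
p=onz(C,p,.1565)
robot.move_ptp([p[0],p[1],.34],Ry(np.radians(45)))
wc=robot.camera_info("wrist")
cv2.imwrite("pics/w1.png",robot.grab_frame("wrist")[:,:,::-1])
s=robot.get_state();print(s['time'],s['ee_pos'],s['force'],s['qpos']);W=cam(wc);print(proj(W,p),W[2])
np.save("wc.npy",wc,allow_pickle=True)
E
```

```text
(np.float32(229.5), np.float32(202.25)) 12.65 [0.4899643  0.28842954 0.1565    ]
-45 [array([-0.93,  0.44,  0.43,  1.85, -0.23,  0.9 , -1.17]), array([-0.96,  0.22,  0.45,  1.59, -0.1 ,  1.35, -1.28])]
-15 [array([-0.86,  0.43,  0.35,  1.85, -0.18,  0.9 , -0.69]), array([-0.9 ,  0.22,  0.38,  1.59, -0.08,  1.34, -0.77])]
15 [array([-0.79,  0.42,  0.25,  1.85, -0.13,  0.89, -0.21]), array([-0.82,  0.22,  0.28,  1.59, -0.06,  1.34, -0.27])]
45 [array([-0.72,  0.41,  0.16,  1.85, -0.08,  0.89,  0.27]), array([-0.74,  0.21,  0.19,  1.59, -0.04,  1.34,  0.24])]
75 [array([-0.64,  0.41,  0.07,  1.84, -0.03,  0.89,  0.75]), array([-0.66,  0.21,  0.09,  1.58, -0.02,  1.34,  0.74])]
105 [array([-0.57,  0.41, -0.02,  1.84,  0.01,  0.89,  1.24]), array([-0.62,  0.21,  0.04,  1.58, -0.01,  1.35,  1.25])]
135 [array([-0.5 ,  0.41, -0.11,  1.84,  0.06,  0.9 ,  1.72]), array([-0.56,  0.21, -0.03,  1.58,  0.01,  1.35,  1.76])]
1.5 [0.48911612 0.28986609 0.33935575] [-0.42759079  0.38945419  0.00919377] [-0.74141089  0.2309838   0.18466206  1.61139326 -0.04383295  1.30420796
  0.23802864]
[279.30842666 194.97177442] [0.43581515 0.34303964 0.49978355]
```

View pics/w1.png

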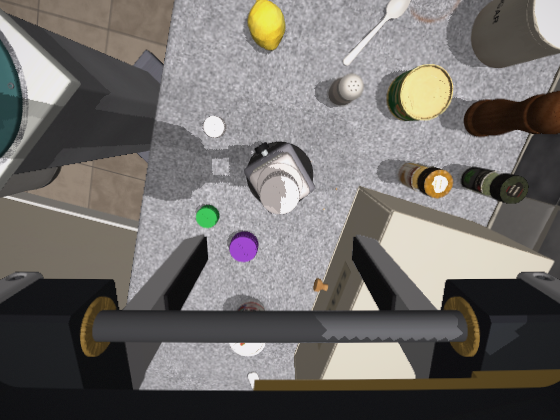

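The wrist view shows the cap at about (279,194). That matches the projection of the measured point, (279,195), so I'll descend and grip.

```bash
python3 - <<'E'
from rig import robot
from h import *
def st(n):
    s=robot.get_state();print(n,round(s['time'],2),s['ee_pos'].round(4),s['force'].round(1),s['moment'].round(2),round(s['opening'],4),round(s['grasp_force'],1),s['qpos'][6].round(3),np.degrees(np.arctan2(s['tool_rot'][1,1],s['tool_rot'][0,1])).round(1))
x,y=.4898,.2884
robot.move_ptp([x,y,.24],Ry(np.radians(-20)));robot.pause(.3);st("above")
print(robot.move_linear([x,y,.148],velocity=.08,threshold=12));robot.pause(.3);st("down")
robot.gripper_to(.03);robot.pause(.2);st("grip")
cv2.imwrite("pics/s1.png",robot.grab_frame("scene")[100:310,140:420,::-1].repeat(2,0).repeat(2,1))
E
```

```text
above 2.84 [0.4899 0.2884 0.2402] [ 0.6 -0.2  0.2] [-0.08  0.13  0.04] 0.0939 0.0 -0.839 -20.0
False
down 4.44 [0.4899 0.2885 0.1482] [-0.1 -0.4  0.3] [-0.09  0.08  0.04] 0.094 0.0 -0.805 -20.0
grip 5.43 [0.4898 0.2884 0.148 ] [ 1.4 -0.1  0.4] [-0.1 -0.1  0. ] 0.0473 30.0 -0.805 -20.0
```

View pics/s1.png

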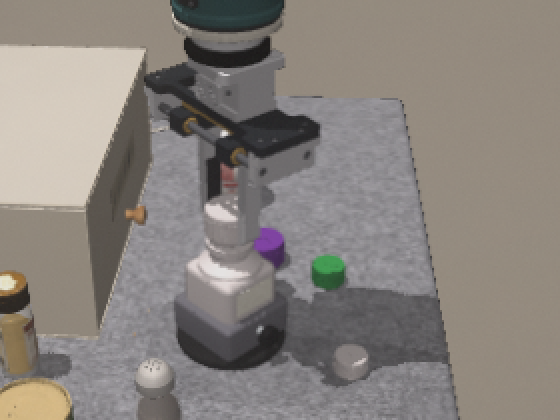

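The cap is between the pads at about (230,215) in the crop, with very little side force. Now I'll press.

```bash
cat > m.py <<'E'
from rig import robot
from h import *
x,y=.4898,.2884
def st(n):
    s=robot.get_state();print(n,round(s['time'],2),s['ee_pos'].round(4),s['force'].round(1),s['moment'].round(2),round(s['opening'],4),round(s['grasp_force'],1),s['qpos'][6].round(3),np.degrees(np.arctan2(s['tool_rot'][1,1],s['tool_rot'][0,1])).round(1))
E
python3 - <<'E'
from m import *
for d in(.002,.004,.0055):
    robot.move_linear([x,y,.148-d],velocity=.02);robot.pause(.2);st(d)
E
```

```text
0.002 5.93 [0.4899 0.2884 0.1461] [ 0.8 -1.2  4.8] [-0.2  -0.01 -0.07] 0.0473 30.0 -0.804 -20.0
0.004 6.38 [0.4899 0.2884 0.1441] [ 0.  -0.6  5.7] [-0.25  0.04 -0.03] 0.0472 30.0 -0.803 -20.0
0.0055 6.83 [0.49   0.2885 0.1427] [-0.2 -1.7  6.9] [-0.25  0.13  0.03] 0.0472 30.0 -0.803 -20.0
```

```bash
python3 - <<'E'
from m import *
for a in np.arange(-10,71.1,10):
    robot.move_ptp([x,y,.1423],Ry(np.radians(a)));robot.pause(.1);st(a)
    if abs(robot.get_state()['moment'][2])>1.5: print("high");break
robot.pause(.2);st("end")
E
```

```text
-10.0 7.22 [0.4899 0.2886 0.1426] [-0.2  0.3  6.5] [-0.09  0.09 -0.  ] 0.0473 30.0 -0.646 -10.0
0.0 7.6 [0.4899 0.2887 0.1426] [0.1 0.1 6.3] [-0.    0.14  0.02] 0.0471 30.0 -0.488 0.0
10.0 7.98 [0.4899 0.2887 0.1426] [0.  1.  7.2] [ 0.05  0.13 -0.01] 0.047 30.0 -0.331 10.0
20.0 8.37 [0.4899 0.2887 0.1426] [-1.   1.2  6.4] [0.01 0.09 0.06] 0.0471 30.0 -0.173 20.0
30.0 8.75 [0.49   0.2887 0.1426] [-0.1  1.4  6.8] [0.11 0.1  0.  ] 0.0472 30.0 -0.014 30.0
40.0 9.13 [0.4899 0.2887 0.1426] [0.2 0.1 6.4] [0.   0.11 0.  ] 0.0472 30.0 0.144 40.0
50.0 9.52 [0.4899 0.2887 0.1426] [0.1 0.5 6.8] [-0.02  0.03 -0.01] 0.0476 30.0 0.303 50.0
60.0 9.9 [0.4899 0.2887 0.1426] [-0.3 -0.1  6.7] [ 0.07  0.05 -0.01] 0.0471 30.0 0.461 60.0
70.0 10.28 [0.4899 0.2887 0.1426] [-1.3  0.1  5.6] [0.07 0.05 0.01] 0.0473 30.0 0.62 70.0
end 10.48 [0.4899 0.2887 0.1426] [-0.3  0.7  6.9] [-0.01  0.04  0.05] 0.0471 30.0 0.62 70.0
```

```bash
python3 - <<'E'
from m import *
y=.2886
print(robot.move_linear([x,y,.156],velocity=.03,threshold=12));robot.pause(.1);st("lift1")
if robot.get_state()['force'][2]>-3:
    print(robot.move_linear([x,y,.2615],velocity=.06,threshold=15));robot.pause(.4);st("up")
for n in("scene","wrist"):cv2.imwrite(f"pics/{n}2.png",robot.grab_frame(n)[:,:,::-1])
E
python3 - <<'E'
import cv2,numpy as np
a=cv2.imread("pics/scene2.png")[130:300,180:330];b=cv2.imread("pics/wrist2.png")[100:270,200:350]
cv2.imwrite("pics/c2.png",cv2.resize(np.hstack([a,b]),None,fx=2.6,fy=2.6))
E
```

```text
False
lift1 11.19 [0.4897 0.2885 0.1558] [ 0.6  0.1 -1.8] [ 0.01 -0.14 -0.01] 0.0471 30.0 0.621 70.0
False
up 13.5 [0.4898 0.2886 0.2615] [-0.2  0.3 -0.5] [ 0.02 -0.   -0.01] 0.047 30.0 0.626 70.0
```

View pics/c2.png

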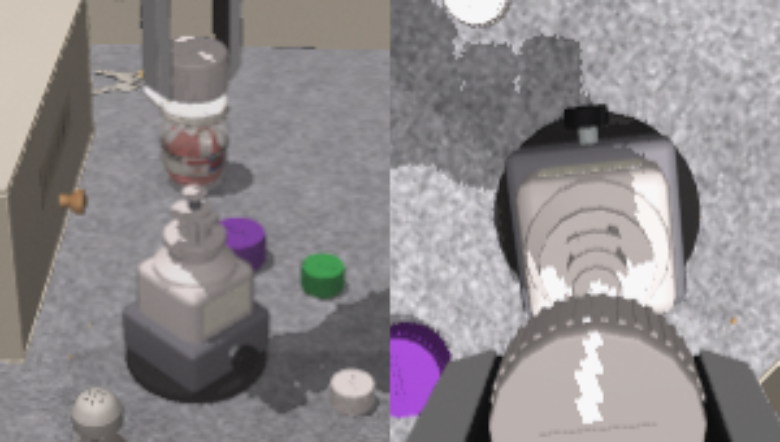

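The cap is held upright between the pads at about (198,70). The open neck and valve show below it at about (195,205), and nothing else has moved.

```bash
python3 - <<'E'
from m import *
st("final");print(robot.sign_off())
E
```

```text
final 13.6 [0.4898 0.2886 0.2615] [-0.5  0.2 -1.7] [-0.04 -0.01 -0.  ] 0.0473 30.0 0.626 70.0
the job is handed in; nothing more can be done
None
```

The bottle is open, and the job was handed in at 13.6 s with the gripper holding the cap upright and still about 10 cm straight above the mouth; the jam jar, salt shaker and lemon were not touched.

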